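# Switch on the store-room fan under its pry-off cover

### The job

Switch on the store-room fan. Draw the flat opener out from under the low shelf, lay it flat on the table and let go, then take it again by the handle and with the blade in the slot of the grey switch box lever the cover up and swing it back past upright; then lay the opener flat on the table again. After that flip only the fan switch (the long bat with the broad flat paddle, not the short bat with the ball) past its centre so that it snaps over towards the hinge side, leave the cover open, and do not disturb the other switch or the things standing about.

Things in the scene. Friction and masses are not known exactly. Their poses are not given: they have to be found in the camera images.
- opener_mid (a point): Centre of the opener, half-way up (12 mm above the table as it lies). Loose, 200 mm long, about 140 g. x points along it to the blade tip, z up. Wooden handle 28 mm wide, 24 mm high, from x = -100 to +20 mm; rigid steel blade 34 mm wide, 4 mm thick, at mid-height, from +20 to +100 mm. At the start the handle is under the low shelf and about 42 mm of blade sticks out.
- opener_tip (a point): Middle of the opener's blade tip edge, 100 mm along x from opener_mid, same axes.
- opener_grip (a point): A point in the handle's middle height, 15 mm along -x from opener_mid, close to the balance point, a good place to hold the handle; same axes.
- low_shelf: Fixed low plywood shelf, 300 mm (x) by 220 mm (y), board 36 to 48 mm above the table, on 18 mm square legs at its corners (x = +-140, y = +-100 mm). Origin on the table under its centre; open front edge at y = +110 mm. Two lidded tubs stand on it, at least 95 mm behind the front edge, up to 155 mm above the table.
- switchbox: Fixed grey switch box, 200 mm (x) by 160 mm (y) by 100 mm high; origin on the table under its centre. Front wall at y = -80 mm, towards the low shelf. The cover lies flush between 8 mm side walls, underside 92 mm above the table: it can only be lifted through the slot. Two switches inside, pivots at y = +10 mm, x = -45 and +45 mm; which is which varies.
- slot (a point): Middle of the pry slot's mouth in the front wall of the switch box, 86 mm above the table: the slot is 84 mm wide (x), from 80 to 92 mm above the table, open to the inside (free for at least 50 mm), its top is the underside of the cover. Axes as switchbox: the blade goes in along +y.
- box_hinge (a point): Middle of the cover's hinge axis (along x of switchbox), 92 mm above the table, at y = +75 mm of the switch box. The underside of the shut cover lies in the plane through this axis; axes as switchbox.
- cover (a joint): Angle of the cover (180 x 155 mm, 8 mm thick, 150 g): 0 shut, 1.57 upright, 1.9 the stop, leaning back over the +y side. Its hinge is stiff: it stays where it is left. Lifting at the front edge takes about 2 N.
- fan_bat (a joint): Angle of the fan switch's bat: 0 off (leaning 0.4 rad towards the front wall, -y), 0.4 centre, 0.8 on (leaning 0.4 rad towards the hinge, +y). Falls away from its centre to either end and stays there; pushing it over takes about 1 N near the tip, 2 N half-way up.
- fan_tip (a point): Tip of the fan bat, 60 mm from its pivot (the pivot lies 26 mm above the table): steel, 10 x 7 mm stem, then a flat paddle 26 mm wide (x), 8 mm thick and 34 mm long. Swings in y of the switch box.
- lamp_bat (a joint): Angle of the other switch's bat, same meaning; it starts off at 0 and must be left so.
- lamp_tip (a point): Tip of the other bat: steel, 45 mm from its pivot, a thin round stem with a 16 mm ball.
- jar: Bystander: amber jar, 84 mm across, 120 mm high; origin under its centre. Leave it alone.
- can: Bystander: can, 72 mm across, 90 mm high; origin under its centre. Leave it alone.
- bowl: Bystander: white bowl, 90 mm across, 45 mm high; origin under its centre. Leave it alone.
- tin: Bystander: small tin, 60 mm across, 65 mm high; origin under its centre. Leave it alone.
- oil: Bystander: tall amber bottle, 70 mm across, 190 mm high; origin under its centre. Leave it alone.
- mug: Bystander: mug, 80 mm across, 90 mm high; origin under its centre. Leave it alone.
There are look-alikes about, which are no part of the job. Of the things shaped like the part that bears opener_mid, the wooden one is meant.

How it is judged (in metres and radians):
On the way, in this order (a step that is already met when the one before it is completed fails the run):
1. the opener has been drawn out at least 100 mm and lies flat on the table, let go (distance of opener_mid from where it was at the start of the episode above 0.1 m and linear speed of opener below 0.02 m/s and contact force between the fingers and opener below 0.05 N and height (world z) of opener_mid below 0.018 m and angle between opener_mid's own z axis and vertical below 0.1 rad), for 0.1 s.
2. the opener, held by its handle, has levered the cover up by at least 0.25 rad (value of joint cover above 0.25 rad and contact force between opener and cover above 0.2 N and x of the grasp point in the frame of opener_mid below 0.02 m), for 0.05 s.
3. the cover is swung back past upright (value of joint cover above 1.58 rad), for 0.1 s.
4. the opener lies flat on the table again, let go (linear speed of opener below 0.02 m/s and contact force between the fingers and opener below 0.05 N and height (world z) of opener_mid below 0.018 m and angle between opener_mid's own z axis and vertical below 0.1 rad), for 0.1 s.
At the end, for the whole second after the job is handed in: The fan bat has snapped to on (above 0.7 rad), the other bat is still off (below 0.1), the cover stands open past upright (above 1.58 rad), and the opener lies flat (centre below 18 mm, tilt below 0.1 rad) and still on the table (value of joint fan_bat above 0.7 rad and value of joint lamp_bat below 0.1 rad and value of joint cover above 1.58 rad and linear speed of opener below 0.02 m/s and height (world z) of opener_mid below 0.018 m and angle between opener_mid's own z axis and vertical below 0.1 rad); the robot touches nothing.
It fails at once if the other switch is flipped (value of joint lamp_bat above 0.4 rad).
It fails at once if the fan switch is flipped before the cover is open (value of joint fan_bat above 0.5 rad and value of joint cover below 1 rad).
It fails at once if a bystander (jar, can, bowl, tin, bottle or mug) is moved more than 40 mm or tipped (distance of any of jar, can, bowl, tin, oil, mug from where it was at the start of the episode above 0.04 m or angle between any of jar, can, bowl, tin, oil, mug's own z axis and vertical above 0.4 rad).
It also fails if it takes over 64 s, if anything falls off the work surface, if the arm or the gripper's body presses on something with over 40 N, if the wrist force passes 120 N, or if a joint passes its speed limit or range.

### The arm

A 6-joint arm with a two-finger parallel gripper is mounted at the origin on the work surface. World frame = base frame: x ahead of the robot, y to its left, z up, the work surface at z = 0. Lengths are in mm, angles in rad, forces in N, time in s.
With the tool pointing down it reaches from about 275 to 1000 mm from the base axis. Payload 8.4 kg.
Tool frame: the origin (TCP) lies at the very end of the fingers, on their centre line; the grasp point (between the pads) lies 19 mm behind it; z points along the fingers, y is the direction in which the jaws open and shut (so a half turn about z gives the same grasp; the last joint's range is limited). The gripper opens to 85 mm and grips with 20 to 120 N. Pads are 22 mm wide; open, the fingers measure 114 mm over their backs; the gripper's body (76 mm by 85 mm) begins 54 mm behind the grasp point. The pads swing forward as they close: fully open they stand 13 mm farther back than shut.
Start: joints at [1.137, 0.353, 1.633, -0, 1.155, -0.002], TCP at [261.565, 567.637, 231.281] pointing down, gripper open.
Joint ranges: [-2.63, 2.63], [-0.92, 2.1], [0.06, 2.66], [-1.3, 4.44], [0, 2.69], [-3.02, 3.02]. Speed limits (rad/s): [2.22, 2.22, 2.79, 3.14, 3.14, 3.14].

### API

Orientations are given as [roll, pitch, yaw] about the fixed x, y, z axes, in that order (R = Rz(yaw) Ry(pitch) Rx(roll)).
In Python, from rig import r gives the robot as it stands.
- The arm moves only by the tool move_arm, never from a script. Its argument "increments" is a list of rows, each an object of numbers: "tx", "ty", "tz": the shift along the tool's x, y, z in cm; "rx", "ry", "rz": the turn, a rotation vector about the tool's x, y, z in degrees; "gripper": the gripper's target within -1 to 1 (fully open at 1, half-way at 0, shut at -1). A call has 1 to 12 rows; each row shifts and turns the commanded pose from where the row before left it, along the tool's axes as they then stand; what a row does not reach is not made up. A row lasts 1/10 s, in which the tool goes at most 50 mm and 8.59 degrees, less where a joint would pass 70% of its speed; a pose out of reach is approached as far as the arm can. A call is refused whole if a number of a shift passes 5 or a number of a turn 8.59, either way. A call with a gripper value outside its range is refused whole. The fingers move at their own pace and stop on an object; "squeeze" is the grip in N (left out, the last holds). Time passes only in rows, so rows that do not move let the fingers close. It gives the time, the measured TCP pose, the force and the opening at its end, in the units of the state.
- r.sense(): the state, without advancing time (a new reading comes with each control period).
- r.grab_frame(name): name is "scene" or "top" or "wrist"; returns (picture, depth): 400x640x3 uint8, red, green, blue; 400x640 float32, mm along the optical axis (not along the pixel's ray), 0 where there is no reading.
- r.camera_model(name): a dict with "fx", "fy", "cx", "cy" (pixels), "R" (3x3) and "t" (3): a world point X has camera coordinates R X + t; the wrist camera has in their place "hand_eye" (4x4, takes a point from camera to tool coordinates, whose origin is the TCP and whose axes are the flange's). Camera axes: x right, y down, z forward; pixel columns grow to the right and rows downward; lengths in mm; the calibration is good to about 2 mm. The wrist camera is an equidistant fisheye: a pixel r from the principal point sees the ray r / f radians off the axis. A picture is of the moment at which its call begins: read the wrist's pose just before it. camera_model takes no time and is no camera call.
- r.sign_off(): hands the job in, once; it reports no verdict.
Trained networks look in the newest picture that a camera, given by its name, has taken for a name from the list of things; names that differ only in an ending like _2 or _b are one class to them, and where a whole thing is asked for, a point or a joint stands for the part that bears it (a point fixed in the world has none). Each returns a list of dicts, best first, with "confidence" (0 to 1); they miss things now and then, are a little off and sometimes report something else, mostly with a low value. They report only what shows in the picture. A call takes as long as a camera call. They do not tell look-alikes from the thing itself.
- r.cut_out(query, camera): "mask" (400x640 bool, what is visible of it) and "bbox" ([left, top, right, bottom] in pixels, round what is visible of it).
- r.place_of(query, camera): "location" ([row, column] in pixels: a listed point, or the origin of a listed thing).
The state is a dict: "clock": time; "qpos": joint angles; "qvel": joint speeds; "joint_efforts": joint torques, N m; "eef_pos": TCP position; "tcp_rot": TCP orientation; "contact_force": force on the tool from outside, world axes, zero at the start; "wrist_torque": the same for the moment, N m; "opening": opening from 0.0 (shut) to 1.0 (fully open).
Only numpy, scipy, OpenCV 4.12 (cv2) and the standard library are available. Lean on these libraries where they do the work, as an engineer would, in place of code of your own. Each camera call takes 0.05 s, during which the arm holds its last target. There are 200 camera calls.

## Working session

There is one attempt and no reset: what is moved stays moved. The work goes in short steps, Python scripts to look and compute and a tool call to move; the robot and the scene stay as the last step left them, time stands still between calls to the robot, and variables do not carry over. Pictures are saved under pics/ and viewed, about 8 in all and at most 12, crops included, and the job is handed in when it is done.

Besides the shell and the picture viewer there is one more tool, called after "Emit:" by a JSON object that holds its "method" and its "body", one argument or row to a line. move_arm: Moves the arm, as the interface text tells. Its arguments: {"type":"object","properties":{"increments":{"type":"array","items":{"type":"object","properties":{"tx":{"type":"number"},"ty":{"type":"number"},"tz":{"type":"number"},"rx":{"type":"number"},"ry":{"type":"number"},"rz":{"type":"number"},"gripper":{"type":"number"}}}},"squeeze":{"type":"number"}},"required":["increments"]}

```bash
ls; mkdir -p pics; cat > h.py <<'E'
import numpy as np, cv2
from rig import r
from scipy.spatial.transform import Rotation as Ro
def grab(n,save=None):
    s=r.sense(); im,d=r.grab_frame(n)
    if save: cv2.imwrite('pics/'+save,im[:,:,::-1])
    return s,im,d
def unproj(n,rows,cols,z,s=None):
    """pixels + depth -> world"""
    c=r.camera_model(n); rows=np.asarray(rows,float);cols=np.asarray(cols,float);z=np.asarray(z,float)
    x=(cols-c['cx'])/c['fx'];y=(rows-c['cy'])/c['fy']
    if n!='wrist':
        P=np.stack([x*z,y*z,z],-1); return (P-c['t'])@np.array(c['R'])
    th=np.hypot(x,y); k=np.where(th>1e-6,np.tan(th)/np.maximum(th,1e-6),1)
    P=np.stack([x*k*z,y*k*z,z],-1); H=np.array(c['hand_eye']); P=P@H[:3,:3].T+H[:3,3]
    return P@Ro.from_euler('xyz',s['tcp_rot']).as_matrix().T+np.array(s['eef_pos'])
def onplane(n,row,col,h,s=None):
    a=unproj(n,row,col,100.,s);b=unproj(n,row,col,200.,s)
    return a+(b-a)*((h-a[2])/(b[2]-a[2]))
def project(n,X):
    c=r.camera_model(n);p=np.array(c['R'])@np.asarray(X,float)+c['t'];return [c['fy']*p[1]/p[2]+c['cy'],c['fx']*p[0]/p[2]+c['cx']]
E
python3 - <<'E'
from h import *
print(r.sense())
for n in ['scene','top']:
    s,im,d=grab(n,n+'0.png')
    c=r.camera_model(n);print(n,-np.array(c['R']).T@c['t'],c['fx'],c['R'])
    for q in ['opener_mid','opener_tip','low_shelf','switchbox','slot','box_hinge','jar','can','bowl','tin','oil','mug']:
        L=r.place_of(q,n)
        for o in L[:3]:
            row,col=o['location'];i,j=int(np.clip(row,0,399)),int(np.clip(col,0,639))
            hz={'opener_mid':12,'opener_tip':12,'slot':86,'box_hinge':92}.get(q,0)
            print(q,round(o['confidence'],2),np.round([row,col]),'plane',np.round(onplane(n,row,col,hz)),'depth',np.round(unproj(n,row,col,d[i,j])))
print(r.camera_model('wrist'))
E
```

```text
pics
{'clock': 0.0, 'qpos': array([ 1.13662030e+00,  3.53636182e-01,  1.63413129e+00, -8.29762117e-06,
        1.15522353e+00, -2.41053438e-03]), 'qvel': array([ 4.42885912e-04,  1.28306549e-03,  1.78924958e-03,  4.84028751e-04,
        2.00780115e-04, -8.25179744e-05]), 'joint_efforts': array([ 1.91808984e-03, -6.05260921e+01, -3.42072022e+01,  1.00653281e-04,
        9.42972751e-03, -3.09054576e-05]), 'eef_pos': array([261.35249317, 567.20177684, 230.57038479]), 'tcp_rot': array([-3.14019430e+00,  4.21590583e-06,  2.70983052e+00]), 'contact_force': array([-0.58241614, -0.23041111,  0.62548079]), 'wrist_torque': array([-0.01738942, -0.03559001,  0.03425654]), 'opening': 0.9960535591274589}
scene [ 943.85933394 -639.83016622  810.40101331] 361.4306851473981 [[ 0.86494323  0.5017162  -0.01241238]
 [ 0.32721866 -0.58252229 -0.74404014]
 [-0.38052748  0.63949092 -0.66801961]]
opener_mid 0.68 [156. 369.] plane [486. 445.  12.] depth [497. 419.  31.]
opener_mid 0.27 [172. 374.] plane [548. 361.  12.] depth [590. 254.  98.]
opener_tip 0.9 [323. 110.] plane [ 241. -511.   12.] depth [ 230. 
[... 2130 characters left out ...]
0.  -6.   0.] depth [400.  -6.   0.]
tin 0.71 [186. 430.] plane [ 584. -406.    0.] depth [ 578. -392.   53.]
oil 0.78 [213. 206.] plane [497. 451.   0.] depth [491. 418. 117.]
mug 0.71 [216. 206.] plane [487. 452.   0.] depth [481. 419. 120.]
{'fx': 309.70691628693146, 'fy': 309.70691628693146, 'cx': 318.4710777846018, 'cy': 193.5277825996773, 'hand_eye': array([[-3.42393804e-04, -9.61873557e-01, -2.73494320e-01,
         6.96351374e+01],
       [ 9.99999724e-01, -5.09684188e-04,  5.40625611e-04,
        -4.71797668e-02],
       [-6.59409210e-04, -2.73494059e-01,  9.61873466e-01,
        -1.42347948e+02],
       [ 0.00000000e+00,  0.00000000e+00,  0.00000000e+00,
         1.00000000e+00]])}
```

```bash
python3 - <<'E'
import cv2
a=cv2.imread('pics/top0.png')[80:320,180:500];cv2.imwrite('pics/top0c.png',cv2.resize(a,(800,600)))
E
```

```text
(no output)
```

View pics/scene0.png

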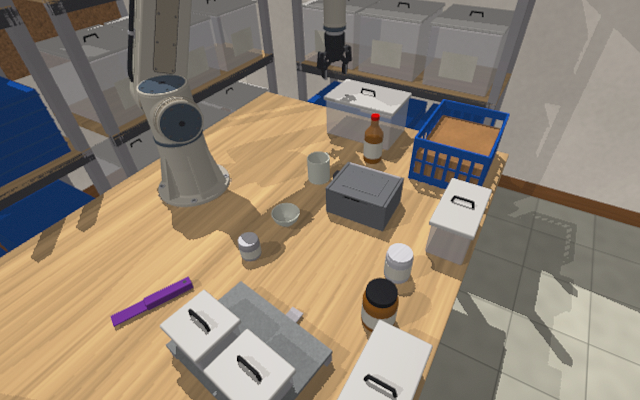

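View pics/top0c.png

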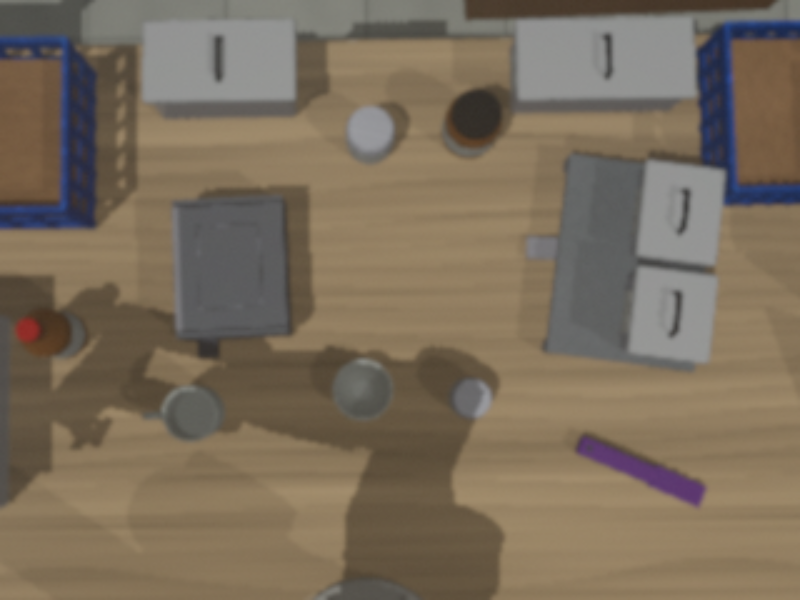

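The views show these opener candidates:
- **Purple bar:** scene (150,302), top crop (640,470). It lies free, so it is a look-alike.
- **Steel blade:** scene (295,313), top crop (541,246). It pokes out from under the shelf front, which fits the description. I'll confirm with the wrist camera.

Next I'll fit the box and shelf from depth.

```bash
python3 - <<'E'
from h import *
s,im,d=grab('top')
v,u=np.mgrid[:400,:640]
P=unproj('top',v,u,d);ok=d>0
def fit(m,name):
    m=m&ok; pts=P[m][:,:2].astype(np.float32)
    n,l,st,c=cv2.connectedComponentsWithStats(m.astype(np.uint8)); k=1+np.argmax(st[1:,4]); mm=l==k
    pts=P[mm]; print(name,mm.sum(),cv2.minAreaRect(pts[:,:2].astype(np.float32)),'z',np.median(pts[:,2]))
X,Y,Z=P[...,0],P[...,1],P[...,2]
fit((Z>90)&(Z<112)&(abs(X-590)<160)&(abs(Y-196)<120),'box')
fit((Z>36)&(Z<62)&(abs(X-580)<200)&(Y>-420)&(Y<-270),'shelf')
fit((Z>6)&(Z<30)&(abs(X-620)<50)&(Y>-283)&(Y<-220),'blade')
print('table z',np.median(Z[(abs(X-600)<40)&(abs(Y+100)<60)&ok]))
for q in ['opener_tip','low_shelf']:
    print(q,[(o['bbox'],round(o['confidence'],2)) for o in r.cut_out(q,'top')])
E
```

```text
box 2429 ((585.1331787109375, 190.76661682128906), (201.3136749267578, 161.39865112304688), 1.7659281492233276) z 100.38159663960704
shelf 2398 ((593.0337524414062, -365.959228515625), (149.87057495117188, 300.94427490234375), 81.75836944580078) z 47.49849850643773
blade 71 ((616.9618530273438, -269.0271911621094), (30.055837631225586, 37.57279968261719), 81.81678009033203) z 13.59698305283358
table z -0.4121178203856159
opener_tip [([409.8, 252.8, 460.9, 283.3], 0.86)]
low_shelf [([397.6, 141.0, 470.2, 231.2], 0.69)]
```

Emit:
{"method": "move_arm", "body": {
  "increments": [
    {"ty": -5,"tx": -4},
    {"ty": -5,"tx": -4},
    {"ty": -5,"tx": -4},
    {"ty": -5,"tx": -4},
    {"ty": -5,"tx": -4},
    {"ty": -5,"tx": -4},
    {"ty": -5,"tx": -4},
    {"ty": -5,"tx": -4}
  ]
}}

```text
invalid input
```

Emit:
{"method": "move_arm", "body": {
  "increments": [
    {"tx": -3.4,"ty": -3.1},
    {"tx": -3.4,"ty": -3.1},
    {"tx": -3.4,"ty": -3.1},
    {"tx": -3.4,"ty": -3.1},
    {"tx": -3.4,"ty": -3.1},
    {"tx": -3.4,"ty": -3.1},
    {"tx": -3.4,"ty": -3.1},
    {"tx": -3.4,"ty": -3.1},
    {"tx": -3.4,"ty": -3.1},
    {"tx": -3.4,"ty": -3.1}
  ]
}}

```text
invalid input
```

Emit:
{"method": "move_arm", "body": {
  "increments": [
    {"tx": -3.4,"ty": -3.1,"tz": 0,"rx": 0,"ry": 0,"rz": 0,"gripper": 1},
    {"tx": -3.4,"ty": -3.1,"tz": 0,"rx": 0,"ry": 0,"rz": 0,"gripper": 1}
  ]
}}

```text
clock: 1.65
eef_pos: [297.3, 482.5, 231.0]
tcp_rot: [-3.142, 0.0, 2.712]
contact_force: [0.4, -0.4, 0.9]
opening: 1.003
```

Emit:
{"method": "move_arm", "body": {
  "increments": [
    {"tx": -3.4,"ty": -3.1,"gripper": 1},
    {"tx": -3.4,"ty": -3.1,"gripper": 1},
    {"tx": -3.4,"ty": -3.1,"gripper": 1},
    {"tx": -3.4,"ty": -3.1,"gripper": 1},
    {"tx": -3.4,"ty": -3.1,"gripper": 1},
    {"tx": -3.4,"ty": -3.1,"gripper": 1},
    {"tx": -3.4,"ty": -3.1,"gripper": 1},
    {"tx": -3.4,"ty": -3.1,"gripper": 1},
    {"tx": -3.4,"ty": -3.1,"gripper": 1}
  ]
}}

```text
invalid input
```

Emit:
{"method": "move_arm", "body": {
  "increments": [
    {"tx": -3.4,"ty": -3.1,"tz": 0,"rx": 0,"ry": 0,"rz": 0,"gripper": 1},
    {"tx": -3.4,"ty": -3.1,"tz": 0,"rx": 0,"ry": 0,"rz": 0,"gripper": 1},
    {"tx": -3.4,"ty": -3.1,"tz": 0,"rx": 0,"ry": 0,"rz": 0,"gripper": 1},
    {"tx": -3.4,"ty": -3.1,"tz": 0,"rx": 0,"ry": 0,"rz": 0,"gripper": 1},
    {"tx": -3.4,"ty": -3.1,"tz": 0,"rx": 0,"ry": 0,"rz": 0,"gripper": 1},
    {"tx": -3.4,"ty": -3.1,"tz": 0,"rx": 0,"ry": 0,"rz": 0,"gripper": 1},
    {"tx": -3.4,"ty": -3.1,"tz": 0,"rx": 0,"ry": 0,"rz": 0,"gripper": 1},
    {"tx": -3.4,"ty": -3.1,"tz": 0,"rx": 0,"ry": 0,"rz": 0,"gripper": 1},
    {"tx": -3.4,"ty": -3.1,"tz": 0,"rx": 0,"ry": 0,"rz": 0,"gripper": 1},
    {"tx": -3.4,"ty": -3.1,"tz": 0,"rx": 0,"ry": 0,"rz": 0,"gripper": 1},
    {"tx": -3.4,"ty": -3.1,"tz": 0,"rx": 0,"ry": 0,"rz": 0,"gripper": 1},
    {"tx": -3.4,"ty": -3.1,"tz": 0,"rx": 0,"ry": 0,"rz": 0,"gripper": 1}
  ]
}}

```text
clock: 2.85
eef_pos: [512.8, -27.7, 231.6]
tcp_rot: [3.141, 0.001, 2.71]
contact_force: [0.6, 1.2, 1.1]
opening: 0.997
```

Emit:
{"method": "move_arm", "body": {
  "increments": [
    {"tx": -3.7,"ty": -3.0,"tz": 0,"rx": 0,"ry": 0,"rz": 0,"gripper": 1},
    {"tx": -3.7,"ty": -3.0,"tz": 0,"rx": 0,"ry": 0,"rz": 0,"gripper": 1},
    {"tx": -3.7,"ty": -3.0,"tz": 0,"rx": 0,"ry": 0,"rz": 0,"gripper": 1},
    {"tx": -3.7,"ty": -3.0,"tz": 0,"rx": 0,"ry": 0,"rz": 0,"gripper": 1},
    {"tx": -3.7,"ty": -3.0,"tz": 0,"rx": 0,"ry": 0,"rz": 8.5,"gripper": 1},
    {"tx": 0,"ty": 0,"tz": 2,"rx": 0,"ry": 0,"rz": 8.5,"gripper": 1},
    {"tx": 0,"ty": 0,"tz": 2,"rx": 0,"ry": 0,"rz": 8.5,"gripper": 1},
    {"tx": 0,"ty": 0,"tz": 2,"rx": 0,"ry": 0,"rz": 8.5,"gripper": 1},
    {"tx": 0,"ty": 0,"tz": 2,"rx": 0,"ry": 0,"rz": 8.5,"gripper": 1},
    {"tx": 0,"ty": 0,"tz": 2,"rx": 0,"ry": 0,"rz": 8.5,"gripper": 1},
    {"tx": 0,"ty": 0,"tz": 0,"rx": 0,"ry": 0,"rz": 8.5,"gripper": 1},
    {"tx": 0,"ty": 0,"tz": 0,"rx": 0,"ry": 0,"rz": 8.5,"gripper": 1}
  ]
}}

```text
clock: 4.05
eef_pos: [617.0, -239.2, 130.2]
tcp_rot: [-3.14, -0.001, 1.517]
contact_force: [-0.0, 0.7, 0.7]
opening: 1.002
```

```bash
python3 - <<'E'
from h import *
s,im,d=grab('wrist','w1.png'); print(s['eef_pos'],s['tcp_rot'])
v,u=np.mgrid[:400,:640];P=unproj('wrist',v,u,d,s);ok=d>0
X,Y,Z=P[...,0],P[...,1],P[...,2]
m=ok&(Z>8)&(Z<22)&(abs(X-617)<45)&(Y>-286)&(Y<-225)
n,l,st,c=cv2.connectedComponentsWithStats(m.astype(np.uint8));k=1+np.argmax(st[1:,4]);p=P[l==k]
print(len(p),st[k],cv2.minAreaRect(p[:,:2].astype(np.float32)),np.median(p[:,2]),p[:,1].max())
hsel=ok&(Z>44)&(Z<54)&(Y<-270)&(Y>-320)&(abs(X-617)<60)
for x in (590,617,640):
    q=hsel&(abs(X-x)<4); print(x,'edge y',Y[q].max() if q.any() else None)
E
```

```text
[ 616.96960093 -239.19427226  130.21485719] [-3.13993993e+00 -5.61893519e-04  1.51683286e+00]
1325 [ 301  203   39   37 1325] ((616.0353393554688, -269.70611572265625), (34.33018493652344, 33.96201705932617), 86.28298950195312) 13.67989746758586 -251.65770950164614
590 edge y -290.34540081668445
617 edge y -294.73895836325795
640 edge y -298.21264598633644
```

View pics/w1.png

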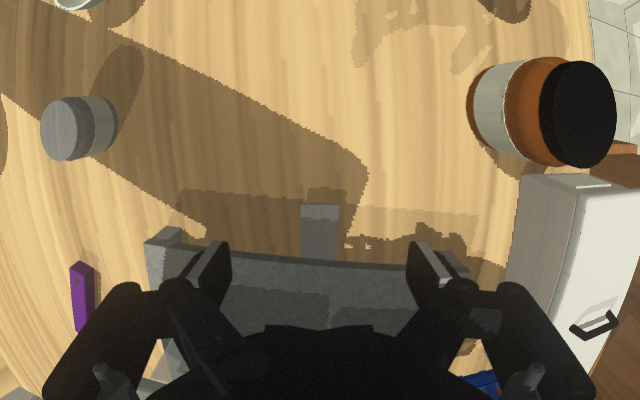

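The steel blade is confirmed at pixel (320,230), coming out under the shelf edge (row ~255). The purple bar at (80,300) is the look-alike. Going down onto the blade.

Emit:
{"method": "move_arm", "body": {
  "squeeze": 60,
  "increments": [
    {"tx": -1.4,"ty": 0,"tz": 3,"rx": 0,"ry": 0,"rz": 0.6,"gripper": 1},
    {"tx": -1.3,"ty": 0,"tz": 3,"rx": 0,"ry": 0,"rz": 0,"gripper": 1},
    {"tx": 0,"ty": 0,"tz": 3,"rx": 0,"ry": 0,"rz": 0,"gripper": 1},
    {"tx": 0,"ty": 0,"tz": 2.7,"rx": 0,"ry": 0,"rz": 0,"gripper": 1},
    {"tx": 0,"ty": 0,"tz": 1,"rx": 0,"ry": 0,"rz": 0,"gripper": 1},
    {"tx": 0,"ty": 0,"tz": 0,"rx": 0,"ry": 0,"rz": 0,"gripper": 0},
    {"tx": 0,"ty": 0,"tz": 0,"rx": 0,"ry": 0,"rz": 0,"gripper": -0.6},
    {"tx": 0,"ty": 0,"tz": 0,"rx": 0,"ry": 0,"rz": 0,"gripper": -1},
    {"tx": 0,"ty": 0,"tz": 0,"rx": 0,"ry": 0,"rz": 0,"gripper": -1},
    {"tx": 0,"ty": 0,"tz": 0,"rx": 0,"ry": 0,"rz": 0,"gripper": -1},
    {"tx": 0,"ty": 0,"tz": 0,"rx": 0,"ry": 0,"rz": 0,"gripper": -1}
  ]
}}

```text
clock: 5.2
eef_pos: [616.9, -266.6, 5.3]
tcp_rot: [3.14, 0.001, 1.513]
contact_force: [2.0, 0.9, 2.4]
opening: 0.366
```

Emit:
{"method": "move_arm", "body": {
  "increments": [
    {"tx": 1,"ty": 0,"tz": 0,"rx": 0,"ry": 0,"rz": 0,"gripper": -1},
    {"tx": 2,"ty": 0,"tz": 0,"rx": 0,"ry": 0,"rz": 0,"gripper": -1},
    {"tx": 2,"ty": 0,"tz": 0,"rx": 0,"ry": 0,"rz": 0,"gripper": -1},
    {"tx": 2,"ty": 0,"tz": 0,"rx": 0,"ry": 0,"rz": 0,"gripper": -1},
    {"tx": 2,"ty": 0,"tz": 0,"rx": 0,"ry": 0,"rz": 0,"gripper": -1},
    {"tx": 2,"ty": 0,"tz": 0,"rx": 0,"ry": 0,"rz": 0,"gripper": -1},
    {"tx": 2,"ty": 0,"tz": 0,"rx": 0,"ry": 0,"rz": 0,"gripper": -1},
    {"tx": 2,"ty": 0,"tz": 0,"rx": 0,"ry": 0,"rz": 0,"gripper": -1},
    {"tx": 2,"ty": 0,"tz": 0,"rx": 0,"ry": 0,"rz": 0,"gripper": -1},
    {"tx": 2,"ty": 0,"tz": 0,"rx": 0,"ry": 0,"rz": 0,"gripper": -1},
    {"tx": 2,"ty": 0,"tz": 0,"rx": 0,"ry": 0,"rz": 0,"gripper": -1},
    {"tx": 0,"ty": 0,"tz": 0,"rx": 0,"ry": 0,"rz": 0,"gripper": -1}
  ]
}}

```text
clock: 6.4
eef_pos: [627.9, -52.8, 4.3]
tcp_rot: [-3.141, -0.001, 1.515]
contact_force: [0.1, 2.5, 3.8]
opening: 0.375
```

Emit:
{"method": "move_arm", "body": {
  "increments": [
    {"tx": 0,"ty": 0,"tz": 0,"rx": 0,"ry": 0,"rz": 0,"gripper": -0.2},
    {"tx": 0,"ty": 0,"tz": 0,"rx": 0,"ry": 0,"rz": 0,"gripper": 0.5},
    {"tx": 0,"ty": 0,"tz": 0,"rx": 0,"ry": 0,"rz": 0,"gripper": 1},
    {"tx": 0,"ty": 0,"tz": 0,"rx": 0,"ry": 0,"rz": 0,"gripper": 1},
    {"tx": 0,"ty": 0,"tz": 0,"rx": 0,"ry": 0,"rz": 0,"gripper": 1},
    {"tx": 0,"ty": 0,"tz": -2,"rx": 0,"ry": 0,"rz": 0,"gripper": 1},
    {"tx": 0,"ty": 0,"tz": -4,"rx": 0,"ry": 0,"rz": 0,"gripper": 1},
    {"tx": -4,"ty": 0,"tz": -3,"rx": 0,"ry": 0,"rz": 0,"gripper": 1},
    {"tx": -4,"ty": 0,"tz": 0,"rx": 0,"ry": 0,"rz": 0,"gripper": 1},
    {"tx": -4,"ty": 0,"tz": 0,"rx": 0,"ry": 0,"rz": 0,"gripper": 1},
    {"tx": 0,"ty": 0,"tz": 0,"rx": 0,"ry": 0,"rz": 0,"gripper": 1}
  ]
}}

```text
clock: 7.5
eef_pos: [621.1, -181.2, 94.9]
tcp_rot: [3.14, 0.001, 1.509]
contact_force: [0.6, 1.1, 0.0]
opening: 0.996
```

```bash
python3 - <<'E'
from h import *
s,im,d=grab('wrist','w2.png'); print(s['eef_pos'],s['tcp_rot'])
v,u=np.mgrid[:400,:640];P=unproj('wrist',v,u,d,s);ok=d>0
X,Y,Z=P[...,0],P[...,1],P[...,2]
for a,b,y0,y1 in ((8,18.5,-150,-20),(20,30,-250,-60)):
    m=ok&(Z>a)&(Z<b)&(abs(X-625)<60)&(Y>y0)&(Y<y1)
    n,l,st,c=cv2.connectedComponentsWithStats(m.astype(np.uint8));k=1+np.argmax(st[1:,4]);p=P[l==k]
    print(len(p),st[k],cv2.minAreaRect(p[:,:2].astype(np.float32)),np.median(p[:,2]),np.median(im[l==k],0))
E
```

```text
[ 621.13931415 -181.17890357   94.85189361] [3.14016887e+00 1.46781134e-03 1.50878926e+00]
5178 [ 292   12   50  112 5178] ((625.7781982421875, -81.37753295898438), (83.23252868652344, 34.53656005859375), 85.78916931152344) 13.78882714603742 [187. 182. 172.]
5870 [ 296  120   41  155 5870] ((619.1868896484375, -180.00758361816406), (119.65504455566406, 28.4420166015625), 86.46536254882812) 23.627058981961106 [90. 62. 37.]
```

View pics/w2.png

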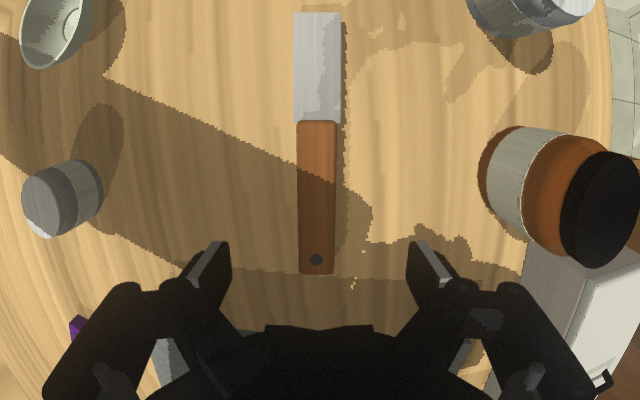

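Picture: wooden handle (318,195), blade tip at (318,12). This is the right opener, and it is out flat and let go. Next I take it by the handle and lift it 73 mm.

Emit:
{"method": "move_arm", "body": {
  "squeeze": 110,
  "increments": [
    {"tx": 2.6,"ty": -0.2,"tz": 2,"rx": 0,"ry": 0,"rz": 0.2,"gripper": 1},
    {"tx": 0,"ty": 0,"tz": 3,"rx": 0,"ry": 0,"rz": 0,"gripper": 1},
    {"tx": 0,"ty": 0,"tz": 3,"rx": 0,"ry": 0,"rz": 0,"gripper": 1},
    {"tx": 0,"ty": 0,"tz": 1.1,"rx": 0,"ry": 0,"rz": 0,"gripper": 1},
    {"tx": 0,"ty": 0,"tz": 0,"rx": 0,"ry": 0,"rz": 0,"gripper": 0},
    {"tx": 0,"ty": 0,"tz": 0,"rx": 0,"ry": 0,"rz": 0,"gripper": -0.6},
    {"tx": 0,"ty": 0,"tz": 0,"rx": 0,"ry": 0,"rz": 0,"gripper": -1},
    {"tx": 0,"ty": 0,"tz": 0,"rx": 0,"ry": 0,"rz": 0,"gripper": -1},
    {"tx": 0,"ty": 0,"tz": 0,"rx": 0,"ry": 0,"rz": 0,"gripper": -1},
    {"tx": 0,"ty": 0,"tz": 0,"rx": 0,"ry": 0,"rz": 0,"gripper": -1}
  ]
}}

```text
clock: 8.55
eef_pos: [622.0, -150.7, 5.1]
tcp_rot: [3.139, 0.0, 1.509]
contact_force: [-0.5, 0.3, 7.5]
opening: 0.299
```

Emit:
{"method": "move_arm", "body": {
  "increments": [
    {"tx": 0,"ty": 0,"tz": -1.3,"rx": 0,"ry": 0,"rz": 0,"gripper": -1},
    {"tx": 0,"ty": 0,"tz": -2,"rx": 0,"ry": 0,"rz": 0,"gripper": -1},
    {"tx": 0,"ty": 0,"tz": -2,"rx": 0,"ry": 0,"rz": 0,"gripper": -1},
    {"tx": 0,"ty": 0,"tz": -2,"rx": 0,"ry": 0,"rz": -2.7,"gripper": -1},
    {"tx": 0,"ty": 0,"tz": 0,"rx": 0,"ry": 0,"rz": -2.7,"gripper": -1},
    {"tx": 3.0,"ty": -0.8,"tz": 0,"rx": 0,"ry": 0,"rz": 0,"gripper": -1},
    {"tx": 3.0,"ty": -0.8,"tz": 0,"rx": 0,"ry": 0,"rz": 0,"gripper": -1},
    {"tx": 3.0,"ty": -0.8,"tz": 0,"rx": 0,"ry": 0,"rz": 0,"gripper": -1},
    {"tx": 2.5,"ty": 0,"tz": 0,"rx": 0,"ry": 0,"rz": 0,"gripper": -1},
    {"tx": 0,"ty": 0,"tz": 0,"rx": 0,"ry": 0,"rz": 0,"gripper": -1},
    {"tx": 0,"ty": 0,"tz": 0,"rx": 0,"ry": 0,"rz": 0,"gripper": -1}
  ]
}}

```text
clock: 9.65
eef_pos: [593.4, -36.1, 77.3]
tcp_rot: [3.141, 0.0, 1.605]
contact_force: [1.1, 0.4, -1.8]
opening: 0.298
```

```bash
python3 - <<'E'
from h import *
s,im,d=grab('wrist','w3.png'); print(s['eef_pos'],s['tcp_rot'])
v,u=np.mgrid[:400,:640];P=unproj('wrist',v,u,d,s);ok=d>0
X,Y,Z=P[...,0],P[...,1],P[...,2]
m=ok&(Z>70)&(Z<96)&(abs(X-595)<35)&(Y>-30)&(Y<108)&(v<195)
n,l,st,c=cv2.connectedComponentsWithStats(m.astype(np.uint8));k=1+np.argmax(st[1:,4]);p=P[l==k]
print(len(p),st[k],cv2.minAreaRect(p[:,:2].astype(np.float32)),'ymax',p[:,1].max())
A=np.c_[p[:,:2],np.ones(len(p))];print('plane',np.linalg.lstsq(A,p[:,2],rcond=None)[0],np.median(p[:,2]))
q=ok&(Z>96)&(Z<106)&(Y>60)&(Y<270)&(abs(X-585)<130)
print('box',cv2.minAreaRect(P[q][:,:2].astype(np.float32)))
for x in (510,560,585,610,660):
    k=q&(abs(X-x)<4); print(x,'box edge y',Y[k].min() if k.any() else None)
E
```

```text
[593.43674233 -36.0530476   77.25467649] [3.14053619e+00 3.23334770e-04 1.60452722e+00]
14000 [  279    16    81   179 14000] ((590.97412109375, 34.60683822631836), (34.53083038330078, 79.8376235961914), 1.8899250030517578) ymax 74.77115752459926
plane [5.85494377e-04 9.05173062e-04 8.55493106e+01] 85.92416807922322
box ((0.0, 0.0), (0.0, 0.0), 0.0)
510 box edge y None
560 box edge y None
585 box edge y None
610 box edge y None
660 box edge y None
```

View pics/w3.png

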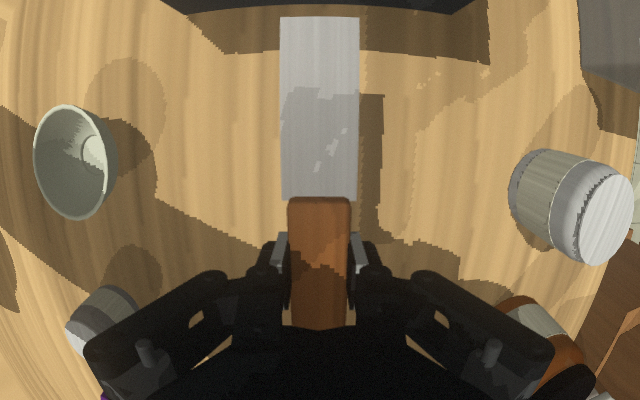

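Emit:
{"method": "move_arm", "body": {
  "increments": [
    {"tx": 2,"ty": 0,"tz": -0.2,"rx": 0,"ry": 0,"rz": 0,"gripper": -1},
    {"tx": 1,"ty": 0,"tz": 0,"rx": 0,"ry": 0,"rz": 0,"gripper": -1},
    {"tx": 1,"ty": 0,"tz": 0,"rx": 0,"ry": 0,"rz": 0,"gripper": -1},
    {"tx": 1,"ty": 0,"tz": 0,"rx": 0,"ry": 0,"rz": 0,"gripper": -1}
  ]
}}

```text
clock: 10.1
eef_pos: [591.5, 13.8, 78.3]
tcp_rot: [-3.142, 0.0, 1.603]
contact_force: [-0.3, -0.6, -1.8]
opening: 0.302
```

Emit:
{"method": "move_arm", "body": {
  "increments": [
    {"tx": 1,"ty": 0,"tz": 0,"rx": 0,"ry": 0,"rz": 0,"gripper": -1},
    {"tx": 1,"ty": 0,"tz": 0,"rx": 0,"ry": 0,"rz": 0,"gripper": -1},
    {"tx": 0.8,"ty": 0,"tz": 0,"rx": 0,"ry": 0,"rz": 0,"gripper": -1},
    {"tx": 0,"ty": 0,"tz": 0,"rx": 0,"ry": 0,"rz": 0,"gripper": -1}
  ]
}}

```text
clock: 10.5
eef_pos: [590.5, 42.8, 78.3]
tcp_rot: [-3.142, -0.0, 1.604]
contact_force: [0.5, -0.4, -1.0]
opening: 0.293
```

Emit:
{"method": "move_arm", "body": {
  "increments": [
    {"tx": 0.1,"ty": 0,"tz": -1.8,"rx": 0,"ry": 0,"rz": 0,"gripper": -1},
    {"tx": 0.3,"ty": 0,"tz": -1.4,"rx": 0,"ry": 0,"rz": 0,"gripper": -1},
    {"tx": 0.4,"ty": 0,"tz": -1.3,"rx": 0,"ry": 0,"rz": 0,"gripper": -1},
    {"tx": 0.6,"ty": 0,"tz": -1.3,"rx": 0,"ry": 0,"rz": 0,"gripper": -1},
    {"tx": 0.75,"ty": 0,"tz": -1.2,"rx": 0,"ry": 0,"rz": 0,"gripper": -1}
  ]
}}

```text
clock: 11.0
eef_pos: [589.8, 63.3, 149.4]
tcp_rot: [3.141, 0.0, 1.603]
contact_force: [-1.5, -1.5, -3.2]
opening: 0.301
```

```bash
python3 - <<'E'
from h import *
s,im,d=grab('scene'); a=im[110:280,270:470,::-1]; cv2.imwrite('pics/s2.png',cv2.resize(a,(706,600)))
s,im,d=grab('wrist'); v,u=np.mgrid[:400,:640];P=unproj('wrist',v,u,d,s)
print(s['eef_pos'],s['contact_force'])
c=P[(d>0)&(P[...,2]>100)&(P[...,1]>60)&(P[...,1]<300)&(abs(P[...,0]-585)<80)]
for x in (530,640):
    k=c[abs(c[:,0]-x)<6]; print(x,len(k),np.round(np.polyfit(k[:,1],k[:,2],1),3) if len(k)>50 else '', k[:,1].min() if len(k) else '')
E
```

```text
[591.01498193  64.67222412 151.40062184] [-0.64587034 -1.0050231  -1.80797615]
530 4279 [ -0.74  297.642] 60.04150771136799
640 7708 [ -0.645 284.595] 60.00277281359004
```

View pics/s2.png

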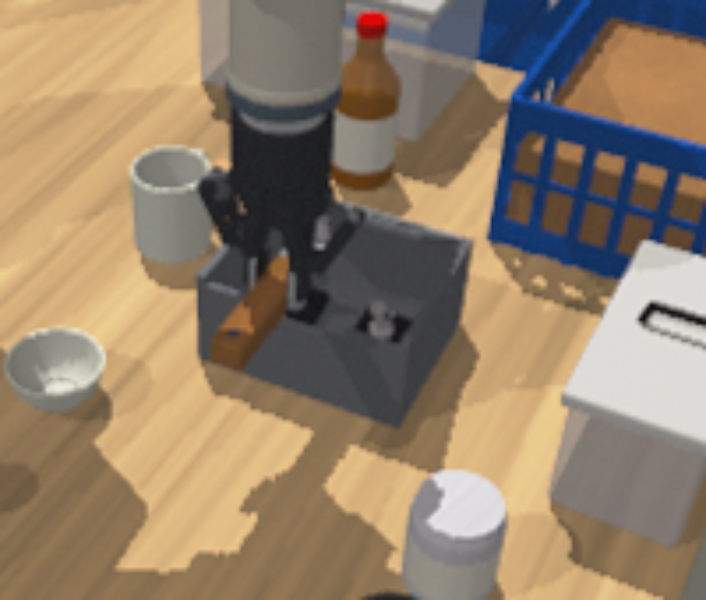

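The cover is up to about 0.6 rad. The right-hand bat, crop (380,318), looks like the ball. Continuing the arc.

Emit:
{"method": "move_arm", "body": {
  "increments": [
    {"tx": 0.9,"ty": 0,"tz": -1.1,"rx": 0,"ry": 0,"rz": 0,"gripper": -1},
    {"tx": 1.0,"ty": 0,"tz": -1.0,"rx": 0,"ry": 0,"rz": 0,"gripper": -1},
    {"tx": 1.1,"ty": 0,"tz": -0.8,"rx": 0,"ry": 0,"rz": 0,"gripper": -1},
    {"tx": 1.2,"ty": 0,"tz": -0.7,"rx": 0,"ry": 0,"rz": 0,"gripper": -1},
    {"tx": 1.3,"ty": 0,"tz": -0.5,"rx": 0,"ry": 0,"rz": 0,"gripper": -1},
    {"tx": 1.35,"ty": 0,"tz": -0.35,"rx": 0,"ry": 0,"rz": 0,"gripper": -1},
    {"tx": 1.4,"ty": 0,"tz": -0.2,"rx": 0,"ry": 0,"rz": 0,"gripper": -1},
    {"tx": 1.4,"ty": 0,"tz": 0,"rx": 0,"ry": 0,"rz": 0,"gripper": -1},
    {"tx": 1.4,"ty": 0,"tz": 0.1,"rx": 0,"ry": 0,"rz": 0,"gripper": -1},
    {"tx": 0.8,"ty": 0,"tz": 0.1,"rx": 0,"ry": 0,"rz": 0,"gripper": -1},
    {"tx": 0,"ty": 0,"tz": 0,"rx": 0,"ry": 0,"rz": 0,"gripper": -1},
    {"tx": 0,"ty": 0,"tz": 0,"rx": 0,"ry": 0,"rz": 0,"gripper": -1}
  ]
}}

```text
clock: 12.3
eef_pos: [585.9, 181.8, 192.5]
tcp_rot: [-3.141, 0.0, 1.604]
contact_force: [0.3, 0.0, -2.2]
opening: 0.299
```

```bash
cat > cov.py <<'E'
from h import *
def cover():
    s,im,d=grab('wrist'); v,u=np.mgrid[:400,:640];P=unproj('wrist',v,u,d,s)
    c=P[(d>0)&(P[...,2]>110)&(P[...,1]>220)&(P[...,1]<330)&(abs(P[...,0]-585)<85)]
    for n in ('wrist','top'):
        if n=='top':
            s2,im,d=grab('top');v,u=np.mgrid[:400,:640];P=unproj('top',v,u,d);c=P[(d>0)&(P[...,2]>110)&(P[...,1]>220)&(P[...,1]<330)&(abs(P[...,0]-585)<85)]
        k=c[abs(c[:,0]-540)<12]
        if len(k)<30: k=c
        print(n,len(k))
        if len(k)>10:
            b=np.polyfit(k[:,2],k[:,1],1); print('dy/dz',b[0],'theta',np.pi/2+np.arctan(b[0]),'zmax',k[:,2].max(), 'y range',k[:,1].min(),k[:,1].max())
    return s
E
python3 -c "
from cov import *
s=cover();print(s['eef_pos'],s['contact_force'])"
```

```text
wrist 3835
dy/dz 0.27608596886056563 theta 1.840171873726114 zmax 216.68628512743885 y range 268.17086294463155 298.1795948568657
top 85
dy/dz -0.14302847671695074 theta 1.4287313690371481 zmax 610.5980732140615 y range 220.09389779307932 312.24860741929757
[585.89183473 181.78721088 192.48927569] [ 0.32937822  0.00808485 -2.19843215]
```

Emit:
{"method": "move_arm", "body": {
  "increments": [
    {"tx": -2,"ty": 0,"tz": 0,"rx": 0,"ry": 0,"rz": 0,"gripper": -1},
    {"tx": -4,"ty": 0,"tz": 0,"rx": 0,"ry": 0,"rz": 0,"gripper": -1},
    {"tx": -4,"ty": 0,"tz": 0,"rx": 0,"ry": 0,"rz": 0,"gripper": -1},
    {"tx": -4,"ty": 0,"tz": 0,"rx": 0,"ry": 0,"rz": 0,"gripper": -1},
    {"tx": -4,"ty": 0,"tz": 0,"rx": 0,"ry": 0,"rz": 0,"gripper": -1},
    {"tx": -4,"ty": 0,"tz": 0,"rx": 0,"ry": 0,"rz": 0,"gripper": -1},
    {"tx": -4,"ty": 0,"tz": 2,"rx": 0,"ry": 0,"rz": 0,"gripper": -1},
    {"tx": 0,"ty": 0,"tz": 4,"rx": 0,"ry": 0,"rz": 0,"gripper": -1},
    {"tx": 0,"ty": 0,"tz": 4,"rx": 0,"ry": 0,"rz": 0,"gripper": -1},
    {"tx": 0,"ty": 0,"tz": 4,"rx": 0,"ry": 0,"rz": 0,"gripper": -1},
    {"tx": 0,"ty": 0,"tz": 3,"rx": 0,"ry": 0,"rz": 0,"gripper": -1},
    {"tx": 0,"ty": 0,"tz": 0,"rx": 0,"ry": 0,"rz": 0,"gripper": -1}
  ]
}}

```text
clock: 13.6
eef_pos: [591.2, -78.4, 19.0]
tcp_rot: [-3.135, -0.001, 1.602]
contact_force: [-1.8, -0.1, -1.3]
opening: 0.3
```

Emit:
{"method": "move_arm", "body": {
  "increments": [
    {"tx": 0,"ty": 0,"tz": 0.8,"rx": 0,"ry": 0,"rz": 0,"gripper": -1},
    {"tx": 0,"ty": 0,"tz": 0.6,"rx": 0,"ry": 0,"rz": 0,"gripper": -1},
    {"tx": 0,"ty": 0,"tz": 0,"rx": 0,"ry": 0,"rz": 0,"gripper": -1},
    {"tx": 0,"ty": 0,"tz": 0,"rx": 0,"ry": 0,"rz": 0,"gripper": -1}
  ]
}}

```text
clock: 14.0
eef_pos: [595.2, -78.3, 9.8]
tcp_rot: [3.14, 0.0, 1.603]
contact_force: [-0.1, -0.3, -0.7]
opening: 0.3
```

Emit:
{"method": "move_arm", "body": {
  "increments": [
    {"tx": 0,"ty": 0,"tz": 0.4,"rx": 0,"ry": 0,"rz": 0,"gripper": -1},
    {"tx": 0,"ty": 0,"tz": 0,"rx": 0,"ry": 0,"rz": 0,"gripper": -1},
    {"tx": 0,"ty": 0,"tz": 0,"rx": 0,"ry": 0,"rz": 0,"gripper": -1}
  ]
}}

```text
clock: 14.3
eef_pos: [594.9, -78.3, 5.1]
tcp_rot: [3.141, 0.0, 1.603]
contact_force: [0.3, -0.3, -0.7]
opening: 0.297
```

Emit:
{"method": "move_arm", "body": {
  "increments": [
    {"tx": 0,"ty": 0,"tz": 0,"rx": 0,"ry": 0,"rz": 0,"gripper": -0.2},
    {"tx": 0,"ty": 0,"tz": 0,"rx": 0,"ry": 0,"rz": 0,"gripper": 0.4},
    {"tx": 0,"ty": 0,"tz": 0,"rx": 0,"ry": 0,"rz": 0,"gripper": 1},
    {"tx": 0,"ty": 0,"tz": 0,"rx": 0,"ry": 0,"rz": 0,"gripper": 1},
    {"tx": 0,"ty": 0,"tz": 0,"rx": 0,"ry": 0,"rz": 0,"gripper": 1},
    {"tx": 0,"ty": 0,"tz": -2,"rx": 0,"ry": 0,"rz": 0,"gripper": 1},
    {"tx": 0,"ty": 0,"tz": -4,"rx": 0,"ry": 0,"rz": 0,"gripper": 1},
    {"tx": 0,"ty": 0,"tz": -4,"rx": 0,"ry": 0,"rz": 0,"gripper": 1},
    {"tx": 0,"ty": 0,"tz": -4,"rx": 0,"ry": 0,"rz": 0,"gripper": 1},
    {"tx": 0,"ty": 0,"tz": -4,"rx": 0,"ry": 0,"rz": 0,"gripper": 1},
    {"tx": 0,"ty": 0,"tz": -4,"rx": 0,"ry": 0,"rz": 0,"gripper": 1},
    {"tx": 0,"ty": 0,"tz": 0,"rx": 0,"ry": 0,"rz": 0,"gripper": 1}
  ]
}}

```text
clock: 15.5
eef_pos: [597.6, -78.7, 230.9]
tcp_rot: [3.132, 0.002, 1.603]
contact_force: [0.5, 0.0, -0.7]
opening: 1.003
```

Emit:
{"method": "move_arm", "body": {
  "increments": [
    {"tx": 3.7,"ty": -0.8,"tz": 0,"rx": 0,"ry": 0,"rz": 0,"gripper": 0},
    {"tx": 3.7,"ty": -0.8,"tz": 0,"rx": 0,"ry": 0,"rz": 0,"gripper": -1},
    {"tx": 3.7,"ty": -0.8,"tz": 0,"rx": 0,"ry": 0,"rz": 0,"gripper": -1},
    {"tx": 3.7,"ty": -0.8,"tz": 0,"rx": 0,"ry": 0,"rz": 0,"gripper": -1},
    {"tx": 3.7,"ty": -0.7,"tz": 0,"rx": 0,"ry": 0,"rz": 0,"gripper": -1},
    {"tx": 3.7,"ty": -0.7,"tz": 0,"rx": 0,"ry": 0,"rz": 0,"gripper": -1},
    {"tx": 0,"ty": 0,"tz": 0,"rx": 0,"ry": 0,"rz": -8.5,"gripper": -1},
    {"tx": 0,"ty": 0,"tz": 0,"rx": 0,"ry": 0,"rz": -8.5,"gripper": -1},
    {"tx": 0,"ty": 0,"tz": 0,"rx": 0,"ry": 0,"rz": -8.5,"gripper": -1},
    {"tx": 0,"ty": 0,"tz": 0,"rx": 0,"ry": 0,"rz": -8.5,"gripper": -1},
    {"tx": 0,"ty": 0,"tz": 0,"rx": 0,"ry": 0,"rz": -8.5,"gripper": -1},
    {"tx": 0,"ty": 0,"tz": 0,"rx": 0,"ry": 0,"rz": -8.5,"gripper": -1}
  ]
}}

```text
clock: 16.7
eef_pos: [540.9, 142.1, 224.1]
tcp_rot: [-3.141, -0.001, 2.5]
contact_force: [-0.4, -0.1, -0.0]
opening: -0.001
```

Emit:
{"method": "move_arm", "body": {
  "increments": [
    {"tx": 0,"ty": 0,"tz": 0,"rx": 0,"ry": 0,"rz": -8.5,"gripper": -1},
    {"tx": 0,"ty": 0,"tz": 0,"rx": 0,"ry": 0,"rz": -8.5,"gripper": -1},
    {"tx": 0,"ty": 0,"tz": 0,"rx": 0,"ry": 0,"rz": -8.5,"gripper": -1},
    {"tx": 0,"ty": 0,"tz": 0,"rx": 0,"ry": 0,"rz": -8.5,"gripper": -1},
    {"tx": 0,"ty": 0,"tz": 0,"rx": 0,"ry": 0,"rz": -5,"gripper": -1},
    {"tx": 0,"ty": 0,"tz": 0,"rx": 0,"ry": 0,"rz": 0,"gripper": -1}
  ]
}}

```text
clock: 17.3
eef_pos: [540.9, 142.0, 224.2]
tcp_rot: [-3.141, -0.001, -3.108]
contact_force: [0.2, -0.2, 0.2]
opening: 0.003
```

```bash
python3 - <<'E'
from h import *
s,im,d=grab('wrist','w4.png'); print(s['eef_pos'],s['tcp_rot'])
for q in ('fan_tip','lamp_tip'):
    for o in r.place_of(q,'wrist')[:2]:
        row,col=o['location'];h=81 if q[0]=='f' else 67
        print(q,round(o['confidence'],2),row,col,np.round(onplane('wrist',row,col,h,s)),np.round(unproj('wrist',row,col,d[int(row),int(col)],s)))
v,u=np.mgrid[:400,:640];P=unproj('wrist',v,u,d,s)
c=np.array([585.1,190.8,0]);a=np.deg2rad(1.77);R=np.array([[np.cos(a),np.sin(a),0],[-np.sin(a),np.cos(a),0],[0,0,1]])
B=(P-c)@R.T
for x in (-45,45):
    k=B[(d>0)&(abs(B[...,0]-x)<16)&(abs(B[...,1])<50)&(B[...,2]>55)&(B[...,2]<92)]
    print(x,len(k),np.round(k.min(0)) if len(k) else '',np.round(k.max(0)) if len(k) else '')
s,im,d=grab('top');v,u=np.mgrid[:400,:640];P=unproj('top',v,u,d)
k=P[(d>0)&(P[...,2]>105)&(P[...,1]>250)&(P[...,1]<340)&(abs(P[...,0]-585)<85)];print('cover top y',np.percentile(k[:,1],[5,50,95]),'z',np.percentile(k[:,2],[5,50,95]))
m=(d>0)&(P[...,2]>7)&(P[...,2]<32)&(abs(P[...,0]-600)<60)&(P[...,1]>-200)&(P[...,1]<70);k=P[m];print('opener',len(k),cv2.minAreaRect(k[:,:2].astype(np.float32)),k[:,2].max())
E
```

```text
[540.94367949 142.04806806 224.17462792] [-3.14141113e+00 -8.25971387e-04 -3.10796885e+00]
fan_tip 0.77 181.0 355.7 [539. 178.  81.] [539. 178.  82.]
fan_tip 0.51 199.0 148.9 [565. -39.  81.] [583. -75.  24.]
lamp_tip 0.5 260.2 353.3 [631. 183.  67.] [632. 184.  65.]
lamp_tip 0.33 56.4 103.9 [ 403. -105.   67.] [ 397. -128.   39.]
-45 392 [-59. -17.  55.] [-33.   1.  83.]
45 151 [ 36. -12.  57.] [51.  2. 69.]
cover top y [280.84472949 298.58769858 311.76555206] z [143.63514112 211.21183636 241.03805453]
opener 467 ((600.015625, -64.99790954589844), (266.59539794921875, 117.9267578125), 87.3233871459961) 31.052792907226713
```

View pics/w4.png

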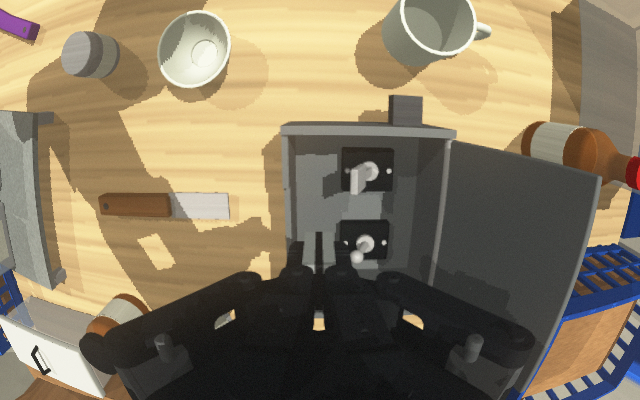

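Picture: opener flat at (165,205), cover standing open on the right. The flat paddle at (355,181) is the fan, and the ball at (357,257) is the lamp, 90 mm farther off. I'll push the paddle with the closed fingers.

Emit:
{"method": "move_arm", "body": {
  "increments": [
    {"tx": 0,"ty": 0,"tz": 4,"rx": 0,"ry": 0,"rz": 0,"gripper": -1},
    {"tx": 0,"ty": 0,"tz": 4,"rx": 0,"ry": 0,"rz": 0,"gripper": -1},
    {"tx": 0,"ty": 0,"tz": 4,"rx": 0,"ry": 0,"rz": 0,"gripper": -1},
    {"tx": 0,"ty": 0,"tz": 2,"rx": 0,"ry": 0,"rz": 0,"gripper": -1},
    {"tx": 0,"ty": 0,"tz": 1.4,"rx": 0,"ry": 0,"rz": 0,"gripper": -1},
    {"tx": 0,"ty": 0,"tz": 0,"rx": 0,"ry": 0,"rz": 0,"gripper": -1}
  ]
}}

```text
clock: 18.1
eef_pos: [540.3, 141.9, 69.2]
tcp_rot: [-3.141, -0.003, -3.11]
contact_force: [0.7, 0.3, 0.5]
opening: 0.003
```

Emit:
{"method": "move_arm", "body": {
  "increments": [
    {"tx": 0,"ty": 1,"tz": 0,"rx": 0,"ry": 0,"rz": 0,"gripper": -1},
    {"tx": 0,"ty": 1,"tz": 0,"rx": 0,"ry": 0,"rz": 0,"gripper": -1},
    {"tx": 0,"ty": 0.8,"tz": 0,"rx": 0,"ry": 0,"rz": 0,"gripper": -1},
    {"tx": 0,"ty": 0.8,"tz": 0,"rx": 0,"ry": 0,"rz": 0,"gripper": -1},
    {"tx": 0,"ty": 0.7,"tz": 0,"rx": 0,"ry": 0,"rz": 0,"gripper": -1},
    {"tx": 0,"ty": 0.5,"tz": 0,"rx": 0,"ry": 0,"rz": 0,"gripper": -1},
    {"tx": 0,"ty": 0,"tz": 0,"rx": 0,"ry": 0,"rz": 0,"gripper": -1}
  ]
}}

```text
clock: 18.8
eef_pos: [539.6, 190.9, 70.8]
tcp_rot: [3.141, 0.0, -3.108]
contact_force: [0.2, -0.2, -0.6]
opening: 0.005
```

```bash
cat > bats.py <<'E'
from h import *
s,im,d=grab('wrist','w_last.png'); print(s['eef_pos'],s['contact_force'])
v,u=np.mgrid[:400,:640];P=unproj('wrist',v,u,d,s)
c=np.array([585.1,190.8,0]);a=np.deg2rad(1.77);R=np.array([[np.cos(a),np.sin(a),0],[-np.sin(a),np.cos(a),0],[0,0,1]])
B=(P-c)@R.T
for x in (-45,45):
    k=B[(d>0)&(abs(B[...,0]-x)<16)&(abs(B[...,1])<55)&(B[...,2]>58)&(B[...,2]<92)]
    print(x,len(k),np.round(k.min(0)) if len(k) else '',np.round(k.max(0)) if len(k) else '')
k=B[(d>0)&(abs(B[...,0])<85)&(B[...,1]>70)&(B[...,1]<130)&(B[...,2]>110)&(B[...,2]<260)]
if len(k)>50: print('cover theta',np.pi/2+np.arctan(np.polyfit(k[:,2],k[:,1],1)[0]),len(k))
E
python3 bats.py
```

```text
[539.63206824 190.88809552  70.79324012] [ 0.1628813  -0.2474327  -0.58029741]
-45 2692 [-59. -12.  58.] [-33.  36.  92.]
45 0  
cover theta 1.8594320034524925 23011
```

Contact force is back to zero, so it has probably snapped. I'll back off, rise and look.

Emit:
{"method": "move_arm", "body": {
  "increments": [
    {"tx": 0,"ty": -1,"tz": 0,"rx": 0,"ry": 0,"rz": 0,"gripper": -1},
    {"tx": 0,"ty": -1,"tz": -2,"rx": 0,"ry": 0,"rz": 0,"gripper": -1},
    {"tx": 0,"ty": -2,"tz": -4,"rx": 0,"ry": 0,"rz": 0,"gripper": -1},
    {"tx": 0,"ty": -1,"tz": -5,"rx": 0,"ry": 0,"rz": 0,"gripper": -1},
    {"tx": 0,"ty": 0,"tz": -5,"rx": 0,"ry": 0,"rz": 0,"gripper": -1},
    {"tx": 0,"ty": 0,"tz": 0,"rx": 0,"ry": 0,"rz": 0,"gripper": -1},
    {"tx": 0,"ty": 0,"tz": 0,"rx": 0,"ry": 0,"rz": 0,"gripper": -1}
  ]
}}

```text
clock: 19.55
eef_pos: [542.0, 139.5, 231.1]
tcp_rot: [3.141, 0.003, -3.11]
contact_force: [-0.1, 0.0, -0.7]
opening: -0.003
```

```bash
python3 bats.py
```

```text
[541.96901758 139.48782833 231.06011436] [-0.08176192  0.03044401 -0.68740057]
-45 506 [-59.  18.  58.] [-33.  35.  84.]
45 155 [ 37. -13.  58.] [50.  3. 69.]
cover theta 1.84420141328001 20666
```

View pics/w_last.png

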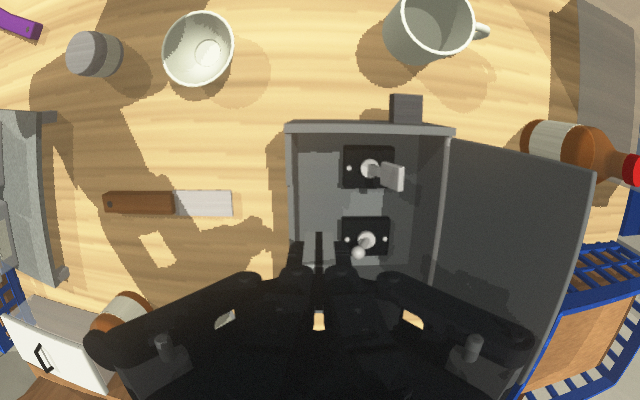

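The paddle (392,177) now leans towards the hinge, with its tip at box y from 18 to 35 mm. The ball (358,253) hasn't moved, the opener lies flat and the cover is at about 1.84 rad.

```bash
python3 -c "
from rig import r
print(r.sign_off())"
```

```text
the job is handed in; nothing more can be done
None
```

The fan switch is on and the job is handed in at about 19.6 s of the 64 s allowed; no verdict was reported.

I drew the opener out by its blade (about 210 mm), laid it flat and let go. Then I took it by the handle, put the blade about 43 mm into the slot and swung the cover back. I laid the opener flat again and let go, then pushed the paddle bat over with the closed fingers.

**Last checks with the wrist camera:**
- **Fan bat:** it leans towards the hinge; its tip spans 18 to 35 mm in box y, where fully on should put it near 33.
- **Lamp bat:** unmoved, 36 to 51 mm in x and -12 to +3 mm in y before and after.
- **Cover:** about 1.84 rad open.
- **Opener:** lying flat on the table in the picture.
- **Robot:** clear of everything, contact force under 1 N.

**Checks that disagreed or failed:**
- **Cover angle from the top camera:** its fit gave 1.43 rad. The arm was in that view, so I trusted the wrist camera's 1.84 to 1.86. The top camera's later heights also show the cover past upright.
- **Opener outline from the top camera:** the last fit came out too large (267 x 118 mm), so I relied on the wrist picture for that.
- **Bystanders:** I checked these only by eye. The tin, bowl, mug and bottle stood in the same places in the last two wrist pictures; I did not measure any of the six, and the can and jar were not clearly in view.

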